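Lay the busbars on the cell groups

ROBOT

A 6-joint arm with a two-finger parallel gripper is mounted at the origin on the work surface. World frame = base frame: x ahead of the robot, y to its left, z up, the work surface at z = 0. Lengths are in mm, angles in rad, forces in N, time in s.
With the tool pointing down it reaches from about 275 to 850 mm from the base axis. Payload 5.2 kg.
Tool frame: the origin (TCP) lies on the centre line of the jaws, within the pads' length; the fingertips stand 19 mm ahead of it and the grasp point (between the pads) is the TCP (tip_reach is the distance from the TCP to the fingertips, in mm); z points along the fingers, y is the line along which they close (so a half turn about z gives the same grasp; the last joint's range is limited). The gripper opens to 85 mm and grips with 20 to 120 N. Pads are 22 mm wide; open, the fingers measure 114 mm over their backs; the gripper's body (76 mm by 85 mm) begins 54 mm behind the grasp point. The pads swing forward as they close: fully open they stand 13 mm farther back than shut.
Start: joints at [-1.542, 0.259, 1.535, -0, 1.348, -0.203], TCP at [126.372, -535.29, 221.91] pointing down, gripper open.
Joint ranges: [-3.14, 3.14], [-0.91, 2.08], [0.19, 2.58], [-1.22, 4.36], [0.22, 2.71], [-3.12, 3.12]. Speed limits (rad/s): [2.57, 2.57, 3.14, 3.14, 3.14, 3.14].

INTERFACE

Orientations are given as a unit quaternion [x, y, z, w].
In Python, from workcell import move_ptp, move_straight, set_joints, let_go, grasp, dwell, solve_ik, read_camera, MotionError, sign_off, get_t, get_joint_pos, get_joint_vel, get_tau, get_tool_pos, get_eef_rot, get_contact_force, get_wrist_torque, get_finger_gap, get_grip_force, tip_reach gives the robot as it stands. Calls block until the motion is done:
- move_ptp(position, orientation): joint-space move of the TCP to a pose.
- move_straight(position, attitude=None, v=150): straight line of the TCP; attitude=None keeps the orientation; v is the mean speed in mm/s.
- set_joints(angles): joint-space move.
- let_go() and grasp(force=None): open the fingers fully, or close them until they stop; force is the grip in N (None keeps the last).
- dwell(seconds).
- solve_ik(position, orientation): joint angles nearest the present ones, or None.
- read_camera(name): name is "side" or "top"; returns a dict with "color" (400x640x3 uint8, red, green, blue), "z_map" (400x640 float32, mm along the optical axis (not along the pixel's ray), 0 where there is no reading), "camera_matrix" (3x3 intrinsics, pixels), "k1" (the pictures are not rectified: a ray, as slopes to the right and down, at radius r is drawn at 1 + k1 r^2 times it, then the intrinsics apply), "R" (3x3) and "t" (3): a world point X has camera coordinates R X + t. Camera axes: x right, y down, z forward; pixel columns grow to the right and rows downward; lengths in mm; the calibration is good to about 2 mm. A picture is of the moment at which its call begins.
A pose or a line that the arm cannot do raises MotionError and nothing moves.
- sign_off(): hands the job in; it is judged then, once.
Readings, each from a call of its own:
- get_t(): time.
- get_joint_pos(): joint angles.
- get_joint_vel(): joint speeds.
- get_tau(): joint torques, N m.
- get_tool_pos(): TCP position.
- get_eef_rot(): TCP orientation.
- get_contact_force(): force on the tool from outside, world axes, zero at the start.
- get_wrist_torque(): the same for the moment, N m.
- get_finger_gap(): opening from 0.0 (shut) to 1.0 (fully open).
- get_grip_force(): force on a finger pad.
Only numpy, scipy, OpenCV 4.12 (cv2) and the standard library are available. Lean on these libraries where they do the work, as an engineer would, in place of code of your own. Each camera call takes 0.05 s, during which the arm holds its last target. There are 200 camera calls.

TASK

Four taped groups of two, three, four and five battery cells stand on the bench, each with the row of terminals nearest the robot still bare. On each group's bare row lay the loose copper busbar made for that number of cells: flat on the terminals, humps up, straight along the row, with one of its windows over each terminal. Do not shift the tape roll or the meter that lie among the busbars.

Things in the scene. Friction and masses are not known exactly. Their poses are not given: they have to be found in the camera images.
- busbar2: Loose copper busbar for two cells, flat on the bench: 44 mm long (x axis), 20 wide (y), 5 thick, with two round dark windows at 24 mm pitch on its upper face and a low hump, 8 mm high, between them. About 39 g. Origin: centre of its underside, z up. Both ends alike.
- busbar3: Loose copper busbar for three cells, flat on the bench: 68 mm long (x axis), 20 wide (y), 5 thick, with three round dark windows at 24 mm pitch on its upper face and low humps, 8 mm high, between them. About 61 g. Origin: centre of its underside, z up. Both ends alike.
- busbar4: Loose copper busbar for four cells, flat on the bench: 92 mm long (x axis), 20 wide (y), 5 thick, with four round dark windows at 24 mm pitch on its upper face and low humps, 8 mm high, between them. About 82 g. Origin: centre of its underside, z up. Both ends alike.
- busbar5: Loose copper busbar for five cells, flat on the bench: 116 mm long (x axis), 20 wide (y), 5 thick, with five round dark windows at 24 mm pitch on its upper face and low humps, 8 mm high, between them. About 103 g. Origin: centre of its underside, z up. Both ends alike.
- group2: Fixed: two taped blue cells side by side, 48 mm wide (y), 100 deep (x), black tops 90 mm high. On each end of every top a round terminal, 15 mm across, upper face 95 mm high. The row farther from the robot has its busbar on; the near row is bare. Origin: on the bench below the middle of the near row, which runs along y at 24 mm pitch; near face x = -18 mm, far face +82, far row +64.
- group3: Fixed: three taped blue cells side by side, 72 mm wide (y), 100 deep (x), black tops 90 mm high. On each end of every top a round terminal, 15 mm across, upper face 95 mm high. The row farther from the robot has its busbar on; the near row is bare. Origin: on the bench below the middle of the near row, which runs along y at 24 mm pitch; near face x = -18 mm, far face +82, far row +64.
- group4: Fixed: four taped blue cells side by side, 96 mm wide (y), 100 deep (x), black tops 90 mm high. On each end of every top a round terminal, 15 mm across, upper face 95 mm high. The row farther from the robot has its busbar on; the near row is bare. Origin: on the bench below the middle of the near row, which runs along y at 24 mm pitch; near face x = -18 mm, far face +82, far row +64.
- group5: Fixed: five taped blue cells side by side, 120 mm wide (y), 100 deep (x), black tops 90 mm high. On each end of every top a round terminal, 15 mm across, upper face 95 mm high. The row farther from the robot has its busbar on; the near row is bare. Origin: on the bench below the middle of the near row, which runs along y at 24 mm pitch; near face x = -18 mm, far face +82, far row +64.
- tape: Bystander, loose: roll of pale fibre tape lying flat, 84 mm across, hole 54 mm across, 25 mm high. Origin: the centre of its underside.
- meter: Bystander, loose: orange pocket multimeter lying on its back, 125 mm long (x axis), 62 mm wide (y axis), 30 mm high, with a dial that reaches 40 mm. Origin: the centre of its underside.
There are look-alikes about, which are no part of the job. Leave any yellow look-alike of the busbar3 alone.

How it is judged (in metres and radians):
At the end, for the whole second after the job is handed in: Each busbar lies at rest, level within 0.08 rad, on the bare row of the group with as many cells as it has windows: centre within 8 mm of the row's middle both along and across, underside 92 to 98 mm above the bench, length within 0.15 rad of the row (x of busbar2 in the frame of group2 between -0.008 and 0.008 m and y of busbar2 in the frame of group2 between -0.008 and 0.008 m and z of busbar2 in the frame of group2 between 0.092 and 0.098 m and angle between the x axis of busbar2 and the y axis of group2, either way round below 0.15 rad and angle between each of busbar2, busbar3, busbar4, busbar5's own z axis and vertical below 0.08 rad and linear speed of each of busbar2, busbar3, busbar4, busbar5 below 0.02 m/s and x of busbar3 in the frame of group3 between -0.008 and 0.008 m and y of busbar3 in the frame of group3 between -0.008 and 0.008 m and z of busbar3 in the frame of group3 between 0.092 and 0.098 m and angle between the x axis of busbar3 and the y axis of group3, either way round below 0.15 rad and x of busbar4 in the frame of group4 between -0.008 and 0.008 m and y of busbar4 in the frame of group4 between -0.008 and 0.008 m and z of busbar4 in the frame of group4 between 0.092 and 0.098 m and angle between the x axis of busbar4 and the y axis of group4, either way round below 0.15 rad and x of busbar5 in the frame of group5 between -0.008 and 0.008 m and y of busbar5 in the frame of group5 between -0.008 and 0.008 m and z of busbar5 in the frame of group5 between 0.092 and 0.098 m and angle between the x axis of busbar5 and the y axis of group5, either way round below 0.15 rad); the robot touches nothing.
It fails at once if the tape roll is shifted by more than 20 mm (distance of tape from where it was at the start of the episode above 0.02 m).
It fails at once if the meter is shifted by more than 20 mm (distance of meter from where it was at the start of the episode above 0.02 m).
It also fails if it takes over 93 s, if anything falls off the work surface, if the arm or the gripper's body presses on something with over 40 N, if the wrist force passes 120 N, or if a joint passes its speed limit or range.

## Working session

There is one attempt and no reset: what is moved stays moved. The work goes in short steps, each a Python script; the robot and the scene stay as the last script left them, time stands still between calls to the robot, and variables do not carry over. Pictures are saved under pics/ and viewed, at most 14 in all, crops included, and the job is handed in when it is done.

```bash
mkdir -p pics; ls
python3 - <<'E'
from workcell import *
import cv2,numpy as np
for n in("top","side"):
    c=read_camera(n); cv2.imwrite(f"pics/{n}0.png",c["color"][:,:,::-1]); np.savez(f"{n}0.npz",**c)
    print(n,c["camera_matrix"],c["k1"],c["R"],c["t"],(c["z_map"]==0).mean())
print(get_t(),get_tool_pos(),get_eef_rot(),tip_reach)
E
```

```text
pics
top [[438.82433539   0.         315.8239847 ]
 [  0.         438.82433539 203.76765337]
 [  0.           0.           1.        ]] -0.026908951224516725 [[-0.02297204 -0.99940719  0.02564288]
 [-0.99278913  0.01978637 -0.11822963]
 [ 0.11765217 -0.02817395 -0.99265512]] [ -7.51096186 488.33924862 818.64031086] 0.00388671875
side [[372.15216309   0.         318.69435418]
 [  0.         372.15216309 200.73291616]
 [  0.           0.           1.        ]] -0.029145001470573237 [[ 0.99180792 -0.12735852 -0.00984185]
 [-0.07552431 -0.52251832 -0.84927657]
 [ 0.10302006  0.84306252 -0.52785647]] [-499.127155     51.77530334  880.04489029] 0.004
0.1 [ 126.35885558 -534.78503151  221.14521396] [ 9.93292720e-01  1.15623745e-01  7.39435517e-05 -8.46897402e-04] 19.0
```

View pics/top0.png

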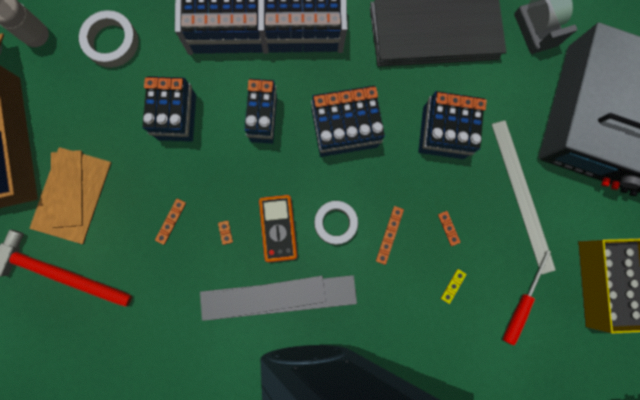

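View pics/side0.png

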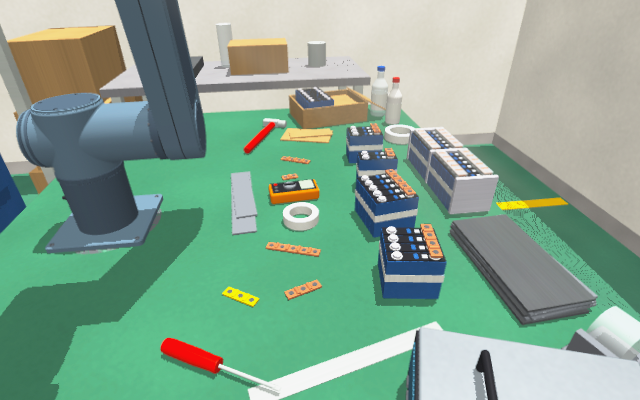

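The top view shows these loose copper bars:
- (170,221): long
- (225,232): short
- (390,235): longest
- (449,228): medium

The look-alike at (454,286) is yellow. The groups are 3 at (163,119), 2 at (258,122), 5 at (352,132) and 4 at (457,135). The meter is at (278,229) and the tape roll at (336,222). Next I'll measure positions and confirm the bars in an enlarged crop.

```bash
cat > h.py <<'E'
import numpy as np,cv2
def ray(c,px,z):
    px=np.asarray(px,float).reshape(-1,1,2)
    u=cv2.undistortPoints(px,c["camera_matrix"],np.array([float(c["k1"]),0,0,0])).reshape(-1,2)
    d=np.c_[u,np.ones(len(u))]@c["R"]; o=-c["R"].T@c["t"]
    return o+d*((z-o[2])/d[:,2])[:,None]
def bars(c,zt=5):
    h=cv2.cvtColor(c["color"],cv2.COLOR_RGB2HSV)
    m=cv2.inRange(h,(3,90,110),(18,255,255)); m=cv2.morphologyEx(m,cv2.MORPH_CLOSE,np.ones((3,3)))
    out=[]
    for k in cv2.findContours(m,cv2.RETR_EXTERNAL,cv2.CHAIN_APPROX_NONE)[0]:
        if cv2.contourArea(k)<80: continue
        P=ray(c,k.reshape(-1,2),zt)[:,:2]
        (x,y),s,a=cv2.minAreaRect(P.astype(np.float32))
        e=cv2.boxPoints(((x,y),s,a)); v=e[1]-e[0]; w=e[2]-e[1]; v=v if np.hypot(*v)>np.hypot(*w) else w
        out.append((k.reshape(-1,2).mean(0).round(),np.array([x,y]).round(1),np.sort(s)[::-1].round(1),round(float(np.arctan2(v[1],v[0])),3)))
    return out
def terms(c,zt=95):
    h=cv2.cvtColor(c["color"],cv2.COLOR_RGB2HSV)
    m=cv2.inRange(h,(0,0,140),(179,60,255)); out=[]
    for k in cv2.findContours(m,cv2.RETR_EXTERNAL,cv2.CHAIN_APPROX_NONE)[0]:
        (x,y),r=cv2.minEnclosingCircle(k)
        if 60<cv2.contourArea(k)<700 : out.append((np.round([x,y],1),round(r,1),cv2.contourArea(k),ray(c,[x,y],zt)[0,:2].round(1)))
    return out
E
python3 - <<'E'
from h import *
c=np.load("top0.npz")
for b in bars(c): print("bar",*b)
for t in terms(c): print("term",*t)
h=cv2.cvtColor(c["color"],cv2.COLOR_RGB2HSV)
for p in[(352,228),(336,204)]:print(ray(c,p,25).round())
print("tape",ray(c,(336,222),25),"meter",ray(c,[(261,197),(289,196),(297,259),(264,261)],30).round())
cv2.imwrite("pics/crop0.png",cv2.resize(c["color"][65:300,140:480,::-1],None,fx=2.3,fy=2.3,interpolation=cv2.INTER_CUBIC))
E
```

```text
bar [ 84. 286.] [351.3 455.6] [228.   23.9] 1.198
bar [225. 232.] [438.5 161.1] [43.6 19.9] 0.212
bar [449. 228.] [ 437.  -283.1] [68.2 20.2] 0.347
bar [389. 235.] [ 426.4 -163.4] [116.   20.5] -0.362
bar [170. 221.] [462.4 269.1] [91.3 20.1] -0.473
bar [277. 228.] [444.9  58.3] [127.3  63.1] 0.087
bar [ 70. 194.] [522.6 471.8] [172.8 119.2] -0.3
bar [  5. 153.] [615.1 601.6] [192.6  24.1] 0.067
bar [461. 101.] [ 699.8 -324.1] [103.7  23.3] 1.404
bar [345.  96.] [711.7 -85.1] [130.4  23.3] -1.418
bar [260.  85.] [737.7  90.7] [49.8 22.8] 1.476
bar [163.  83.] [745.8 289.2] [76.3 22.8] 1.513
term [  7. 252.] 21.2 229.0 [406.  526.4]
term [275.2 210.2] 12.8 326.0 [470.2  56.2]
term [250.5  19.5] 5.7 61.5 [831.   98.5]
term [238.   19.6] 6.1 65.0 [831.1 121.9]
term [225.  19.] 6.4 66.5 [832.6 146.2]
term [212.  19.] 6.4 73.0 [832.9 170.6]
term [199.  20.] 5.7 65.0 [831.3 194.8]
term [186.5  19.5] 6.4 63.0 [832.6 218.2]
term [334.1  18. ] 5.7 60.5 [832.5 -58.7]
term [321.5  18. ] 6.0 62.0 [832.6 -34.9]
term [308.5  18.1] 6.1 73.0 [832.7 -10.4]
term [296.4  18.6] 6.4 73.5 [831.8  12.4]
term [283.5  19.5] 6.5 71.5 [830.3  36.6]
term [270.5  18.9] 6.1 66.5 [831.6  61. ]
term [559.   3.] 12.4 215.0 [ 863.3 -497.4]
term [343.5  14. ] 14.2 106.0 [840.4 -76.8]
term [261.   14.5] 14.6 115.5 [840.8  78.8]
term [177.  15.] 15.1 115.5 [841.9 236.1]
[[440. -87.  25.]]
[[487. -57.  25.]]
tape [[452.26821599 -56.31423515  25.        ]] meter [[503.  87.  30.]
 [504.  33.  30.]
 [383.  20.  30.]
 [381.  83.  30.]]
```

View pics/crop0.png

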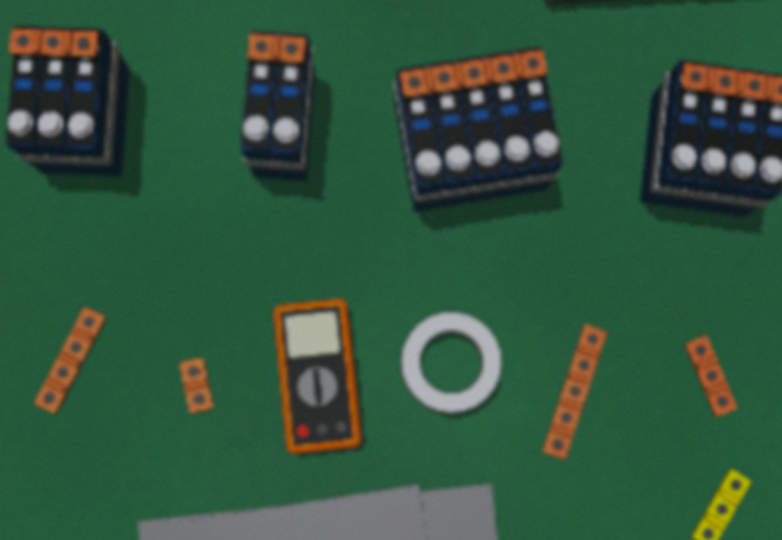

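The crop confirms the windows on each copper bar: 4 at (70,360), 2 at (196,385), 5 at (575,390) and 3 at (711,375) in crop pixels. The yellow bar at the lower right is the look-alike, so it stays. Next I'll get the terminal rows and plan the moves.

```bash
cat > rows.py <<'E'
from h import *
ROI={3:(135,100,195,135),2:(240,105,280,135),5:(305,115,390,150),4:(425,120,490,150)}
def rows(c):
    h=cv2.cvtColor(c["color"],cv2.COLOR_RGB2HSV); m=cv2.inRange(h,(0,0,120),(179,70,255)); out={}
    for n,(x0,y0,x1,y1) in ROI.items():
        s=np.zeros_like(m); s[y0:y1,x0:x1]=m[y0:y1,x0:x1]
        k,_,st,ce=cv2.connectedComponentsWithStats(s)
        sel=[i for i in range(1,k) if st[i,4]>25]
        P=ray(c,ce[sel],95)[:,:2]; P=P[np.argsort(P[:,1])]
        v=P[-1]-P[0]; out[n]=(P.mean(0),float(np.arctan2(v[1],v[0])),np.hypot(*v)/(len(P)-1),len(P),st[sel,4])
    return out
if __name__=="__main__":
    c=np.load("top0.npz")
    for n,r in rows(c).items():
        print(n,r)
        b=[t for t in bars(c,103) if abs(t[1][1]-r[0][1])<30 and t[1][0]>r[0][0]+40]
        for t in b: print("  far",t[1],t[2],t[3],"implied", t[1]-64*np.array([np.sin(r[1]),-np.cos(r[1])]))
    from workcell import *
    print(get_joint_pos())
    for p in([438,161],[700,100],[700,290],[690,-310]):
        for a in (0,1.57,-1.57,3.1):
            print(p,a,solve_ik([*p,150],[np.cos(a/2),np.sin(a/2),0,0]) )
E
python3 rows.py
```

```text
3 (array([643.00766211, 261.00942237]), 1.505565591629965, np.float64(23.94424157290877), 3, array([68, 73, 75], dtype=int32))
  far [705.4 257.2] [67.7 20.2] 1.513 implied [641.53611329 261.37180704]
2 (array([635.19010719,  87.31279291]), 1.5022885461125146, np.float64(24.129450375301506), 2, array([76, 76], dtype=int32))
  far [698.1  81.1] [44.1 20.2] 1.476 implied [634.25012738  85.48106913]
5 (array([612.71652076, -84.19403979]), 1.7208318617672804, np.float64(23.93832544821523), 5, array([74, 77, 76, 77, 77], dtype=int32))
  far [675.1 -74.8] [115.6  20.7] -1.418 implied [611.81899091 -84.36628917]
4 (array([ 602.17357249, -277.38739845]), 1.4088667182025973, np.float64(23.987573502709893), 4, array([74, 71, 67, 71], dtype=int32))
  far [ 664.5 -286.7] [91.9 20.6] 1.404 implied [ 601.33724647 -276.38173625]
[-1.54179817e+00  2.59307650e-01  1.53595481e+00  3.58134407e-07
  1.34803043e+00 -2.02767876e-01]
[438, 161] 0 [ 1.12524530e-01  1.74267348e-01  1.83245376e+00 -4.44089210e-16
  1.13487155e+00  1.68332086e+00]
[438, 161] 1.57 [ 1.12524530e-01  1.74267348e-01  1.83245376e+0
[... 862 characters left out ...]
7533e-01]
[700, 290] -1.57 [ 2.46001206e-01  6.82986070e-01  1.03649995e+00 -4.44089210e-16
  1.42210663e+00 -2.89638777e+00]
[700, 290] 3.1 [ 2.46001206e-01  6.82986070e-01  1.03649995e+00 -4.44089210e-16
  1.42210663e+00 -1.28320247e+00]
[690, -310] 0 [-5.69255838e-01  6.80525241e-01  1.04097141e+00 -4.44089210e-16
  1.42009600e+00  1.00154049e+00]
[690, -310] 1.57 [-5.69255838e-01  6.80525241e-01  1.04097141e+00 -4.44089210e-16
  1.42009600e+00 -5.68459511e-01]
[690, -310] -1.57 [-5.69255838e-01  6.80525241e-01  1.04097141e+00 -4.44089210e-16
  1.42009600e+00  2.57154049e+00]
[690, -310] 3.1 [-5.69255838e-01  6.80525241e-01  1.04097141e+00 -4.44089210e-16
  1.42009600e+00 -2.09845951e+00]
```

Run:
```python
from workcell import *
import numpy as np
q=lambda a:[np.cos(a/2),np.sin(a/2),0,0]
grasp(20); 
move_ptp([430,-225,60],q(0.2)); move_straight([430,-225,26],v=100)
print(get_finger_gap(),get_contact_force().round(2) if hasattr(get_contact_force(),'round') else get_contact_force())
for z in(23,21,20,19,18):
    move_straight([430,-225,z],v=40); f=np.array(get_contact_force()); print(z,np.round(get_tool_pos(),2),f.round(2))
    if abs(f[2])>4: break
move_straight([430,-225,60],v=150); let_go(); print(get_t(),get_finger_gap())
```

```text
-0.004114257813560416 [0.33 0.62 0.81]
23 [ 430.19 -225.21   23.34] [0.39 0.04 0.21]
21 [ 430.01 -224.95   21.04] [ 0.19  0.19 -0.68]
20 [ 430.01 -224.95   19.97] [0.73 0.07 0.65]
19 [ 429.95 -224.96   18.93] [-0.8   0.54 -0.31]
18 [ 429.95 -224.95   17.93] [-0.3   0.28  0.7 ]
5.5167 0.9950662652802735
```

```bash
cat > job.py <<'E'
from workcell import *
from h import *
from rows import rows
q=lambda a:[np.cos(a/2),np.sin(a/2),0,0]
ZG=18.5
c0=dict(np.load("top0.npz")); R=rows(c0)
PX={2:(225,232),3:(449,228),4:(170,221),5:(389,235)}
def pick(n,xy,a):
    move_ptp([*xy,90],q(a)); move_straight([*xy,ZG],v=130)
    grasp(60); dwell(.1)
    print(n,"gap mm",get_finger_gap()*85,"F",np.round(get_contact_force(),1),"pos",np.round(get_tool_pos(),1),"grip",get_grip_force(),flush=True)
    move_straight([*xy,150],v=200)
    print("lifted gap",get_finger_gap()*85,"t",get_t(),flush=True)
def pose(n):
    b=min(bars(c0),key=lambda b:np.hypot(*(b[0]-PX[n])));return b[1],b[3]
def place(n,a,off=(0,0)):
    xy,r=R[n][0]+off,R[n][1]
    g=r+np.pi*np.round((a-r)/np.pi)
    if solve_ik([*xy,150],q(g)) is None: g+=np.pi if g<a else -np.pi
    move_ptp([*xy,160],q(g)); move_straight([*xy,ZG+95+3],v=150)
    for dz in (1.5,0.5,-.5,-1.5):
        move_straight([*xy,ZG+95+dz],v=40); f=np.array(get_contact_force()); print(dz,f.round(1),np.round(get_tool_pos(),1),flush=True)
        if f[2]>5: break
    let_go(); move_straight([*xy,190],v=200); print("t",get_t())
E
python3 - <<'E'
from job import *
xy,a=pose(3); print(xy,a,R[3][:2]); pick(3,xy,a)
c=read_camera("top"); cv2.imwrite("pics/t1.png",cv2.resize(c["color"][100:300,300:560,::-1],None,fx=2.5,fy=2.5))
c=read_camera("side"); cv2.imwrite("pics/s1.png",cv2.resize(c["color"][100:330,180:440,::-1],None,fx=2.5,fy=2.5))
E
```

```text
[ 437.  -283.1] 0.347 (array([643.00766211, 261.00942237]), 1.505565591629965)
3 gap mm 0.07495717662639778 F [-0.3 -0.5  0.1] pos [ 437.  -283.1   18.5] grip 0.0
lifted gap -0.12179105831163642 t 8.2583
```

View pics/s1.png

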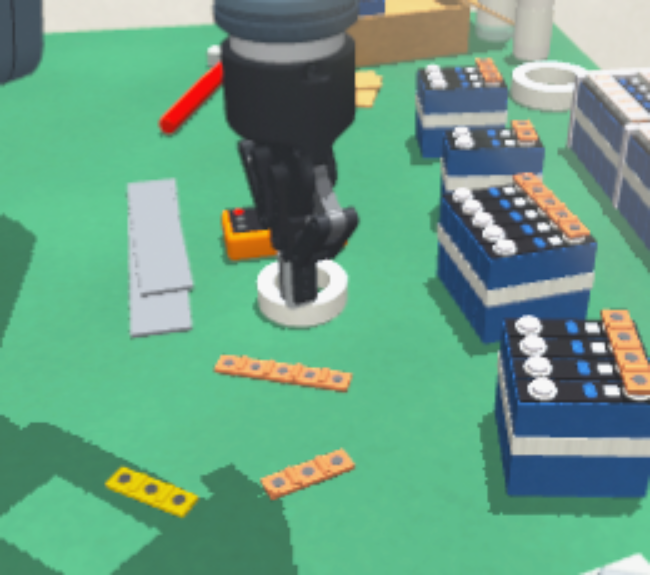

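The side view shows the fingers shut in the air with the 3-window bar still on the bench at crop (308,472), not disturbed. The tips therefore sit higher than I assumed, so I'll probe the bench further down.

Run:
```python
from job import *
move_ptp([430,-225,60],q(0.35)); move_straight([430,-225,18],v=120); print(get_contact_force())
for z in np.arange(17,5,-1.):
    move_straight([430,-225,z],v=40); f=np.array(get_contact_force()); print(z,round(get_tool_pos()[2],2),f.round(1))
    if abs(f[2])>3: break
move_straight([430,-225,60],v=150); let_go(); print(get_t())
```

```text
[ 0.38953529  0.05760022 -0.66807411]
17.0 17.8 [-0.4 -0.1  0.4]
16.0 16.1 [ 0.8 -0.3 -0.2]
15.0 14.92 [-0.7  0.1 -0.5]
14.0 13.88 [-0.4 -0.2 -0.1]
13.0 12.93 [ 0.   0.  -0.1]
12.0 11.92 [-0.2 -0.2  0.9]
11.0 10.92 [-0.8  0.2 -0.5]
10.0 9.93 [ 0.8 -0.8  0.4]
9.0 8.92 [-0.6 -0.   0.3]
8.0 7.91 [-0.7  0.   0.2]
7.0 6.94 [ 0.3 -0.1  0.9]
6.0 5.92 [-0.   0.7  0.4]
13.6583
```

Run:
```python
from job import *
def proj(c,X): 
    return cv2.projectPoints(np.array(X,float).reshape(-1,3),cv2.Rodrigues(c["R"])[0],c["t"],c["camera_matrix"],np.array([float(c["k1"]),0,0,0]))[0].reshape(-1,2).round(1)
s=dict(np.load("side0.npz"))
print("expected tip in s1 (seen 300,222):",proj(s,[[437,-283,z] for z in(150,131,140,160,170)]))
print(get_tool_pos(),get_joint_pos(),get_eef_rot())
grasp(20)
out=[]
for n in("top","side"):
    c=read_camera(n); p=proj(c,[np.array(get_tool_pos())+[0,0,dz] for dz in (0,-19)]); print(n,p)
    im=c["color"][:,:,::-1].copy()
    x,y=p[1].astype(int); x0,y0=max(x-75,0),max(y-75,0)
    im=cv2.resize(im[y0:y0+150,x0:x0+150],(390,390),interpolation=cv2.INTER_CUBIC)
    for u,v in p: cv2.drawMarker(im,(int((u-x0)*2.6),int((v-y0)*2.6)),(255,0,255),0,8,1)
    out.append(im); np.savez(n+"1.npz",**c)
cv2.imwrite("pics/p2.png",np.hstack(out))
```

```text
expected tip in s1 (seen 300,222): [[299.6 224.8]
 [300.  234.1]
 [299.8 229.7]
 [299.4 219.7]
 [299.2 214.6]]
[ 430.01228108 -225.01815327   60.01979654] [-7.12419997e-01  3.22132009e-01  1.89641627e+00 -1.67618376e-05
  9.22987042e-01  5.08340474e-01] [9.84722536e-01 1.74130772e-01 1.29177426e-05 2.64496034e-05]
top [[428.  230.6]
 [425.2 231.1]]
side [[295.1 246.2]
 [295.5 254. ]]
```

View pics/p2.png

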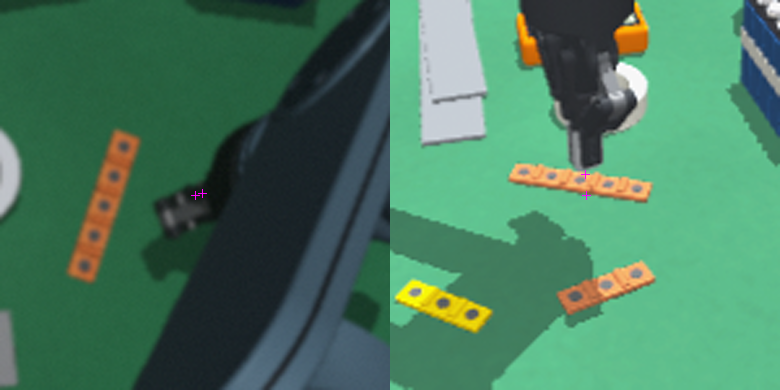

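The gripper is shut. Its fingertips appear at about top (416,240) and side (295,243), clear of the predicted markers. The reported TCP disagrees with what the cameras see, so I'll triangulate the tip and cross-check the two cameras on a bar.

Run:
```python
from job import *
def pt(c,u,v):
    k=cv2.undistortPoints(np.array([[[u,v]]],float),c["camera_matrix"],np.array([float(c["k1"]),0,0,0]))[0,0]
    z=np.median(c["z_map"][v-1:v+2,u-1:u+2]); return (c["R"].T@(np.array([*k,1])*z-c["t"])).round(1)
t,s=dict(np.load("top1.npz")),dict(np.load("side1.npz"))
def tri(a,b):
    def l(c,p): 
        P=ray(c,p,0)[0];Q=ray(c,p,100)[0]; d=Q-P; return P,d/np.linalg.norm(d)
    P,d=l(t,a);Q,e=l(s,b); k=np.linalg.lstsq(np.c_[d,-e],Q-P,rcond=None)[0]
    return ((P+d*k[0]+Q+e*k[1])/2).round(1), round(np.linalg.norm(P+d*k[0]-Q-e*k[1]),1)
print("tip tri",tri((416,240),(295,243)), "depth top",pt(t,416,240),pt(t,418,236),"side",pt(s,295,241),pt(s,295,237))
for n in("top","side"):
    for b in bars(dict(np.load(n+"1.npz"))): 
        if b[2][0]<140: print(n,*b)
# point cloud of gripper low part from side depth
v,u=np.mgrid[150:260,230:380]; 
P=np.array([pt(s,a,b) for a,b in zip(u.ravel()[::1],v.ravel())])
m=(abs(P[:,0]-430)<70)&(abs(P[:,1]+225)<80)&(P[:,2]>25)&(P[:,2]<150)
P=P[m]
for z0 in range(25,150,10):
    k=P[(P[:,2]>=z0)&(P[:,2]<z0+10)]
    if len(k): print(z0,len(k),k.min(0),k.max(0),k.mean(0).round(1))
```

```text
tip tri (array([ 422.1, -204.1,   50.9]), np.float64(17.7)) depth top [ 409.8 -175.   163.7] [ 416.  -177.5  167.9] side [ 429.8 -237.6   82.1] [ 430.2 -238.6   92.1]
top [225. 232.] [438.3 160.9] [44.  20.2] 0.212
top [389. 235.] [ 426.4 -163.4] [116.   20.5] -0.362
top [170. 221.] [462.4 269.1] [91.3 20.2] -0.473
top [277. 228.] [444.7  58.2] [127.7  63.5] 0.087
top [461. 101.] [ 699.8 -324. ] [103.9  24. ] 1.405
top [345.  96.] [711.7 -84.9] [130.7  24. ] -1.418
top [260.  85.] [737.4  90.3] [49.2 23.6] 1.556
top [163.  83.] [745.6 289.3] [76.3 24.5] 1.521
side [302. 289.] [ 437. -283.] [67.7 24.2] 0.367
side [293. 249.] [ 426.9 -162.9] [115.7  25.2] -0.363
side [431. 241.] [ 725.8 -174.9] [116.3  27. ] 1.406
side [312. 193.] [493.7  64.5] [68.8 32.8] -1.503
65 14 [ 419.2 -232.1   69.3] [ 441.6 -224.7   74.4] [ 429.4 -229.    71.6]
75 52 [ 417.6 -237.7   75.4] [ 442.  -222.    84.7] [ 429.2 -232.4   80.6]
85 61 [ 418.1 -238.6   85. ] [ 442.3 -222.5   94.9] [ 429.7 -232.9   90.1]
95 53 [ 418.5 -238.    95.1] [ 444.3 -224.3  104.7] [ 429.2 -233.4   99.5]
105 19 [ 411.4 -240.   106.1] [ 425.6 -204.2  114.6] [ 419.3 -226.7  111.1]
115 92 [ 406.9 -259.4  115.2] [ 451.3 -193.8  124.9] [ 425.7 -235.2  120.2]
125 69 [ 404.  -268.4  125.2] [ 456.1 -184.7  134.8] [ 428.4 -242.   130.2]
135 134 [ 401.3 -276.4  135. ] [ 457.9 -179.6  144.9] [ 425.8 -240.3  139.8]
145 60 [ 399.9 -279.6  145. ] [ 458.4 -175.3  149.9] [ 425.5 -239.7  147.5]
```

The side depth map shows the shut fingers centred on the commanded xy, but ending at z≈70 with the TCP reported at 60. So the actual tool stands about 30 mm higher than reported. I'll probe the bench to get the exact offset.

Run:
```python
from job import *
move_straight([430,-225,-4],v=150); print(get_contact_force())
for z in np.arange(-5,-14,-1.):
    move_straight([430,-225,z],v=60); f=np.array(get_contact_force()); print(z,round(get_tool_pos()[2],2),f.round(1))
    if abs(f[2])>3: break
move_straight([430,-225,60],v=200); let_go(); print(get_t())
```

```text
[0.27911348 0.47884983 0.27155988]
-5.0 -4.16 [ 0.   0.3 -0.2]
-6.0 -5.81 [-0.4 -0.5  0.6]
-7.0 -7.07 [-1.1 -0.7 -0.8]
-8.0 -8.1 [-0.9 -1.  -0. ]
-9.0 -9.09 [ 0.4  1.2 -0.6]
-10.0 -9.35 [-1.7  1.2  6.7]
17.8833
```

```bash
sed -i 's/^ZG=.*/ZG=-8.6/' job.py
python3 - <<'E'
import re
s=open('job.py').read()
i=s.index("    move_ptp([*xy,160],q(g))")
s=s[:i]+'''    move_ptp([*xy,150],q(g)); move_straight([*xy,ZG+101],v=150)
    if look: return xy,g
    down(xy)
def down(xy):
    for dz in np.arange(5,-6,-1.):
        move_straight([*xy,ZG+95+dz],v=40); f=np.array(get_contact_force())
        if f[2]>4: break
    print("contact dz",dz,f.round(1),np.round(get_tool_pos(),1),flush=True)
    let_go(); move_straight([*xy,170],v=200); print("t",get_t())
'''
s=s.replace("off=(0,0)","off=(0,0),look=False")
open('job.py','w').write(s)
E
python3 - <<'E'
from job import *
xy,a=pose(3); pick(3,xy,a)
if get_finger_gap()>.1:
    print(place(3,a,look=True))
    out=[]
    for n,(x,y) in(("top",(85,60)),("side",(290,70))):
        c=read_camera(n); np.savez(n+"2.npz",**c); out.append(cv2.resize(c["color"][y:y+130,x:x+130,::-1],(390,390),interpolation=cv2.INTER_CUBIC))
    cv2.imwrite("pics/p3.png",np.hstack(out)); print(get_tool_pos(),get_t())
E
```

```text
3 gap mm 17.43848324575936 F [-1.2  0.6  5.8] pos [ 437.2 -283.3   -8.1] grip 58.613321185112
lifted gap 16.96614458760668 t 20.8417
(array([643.00766211, 261.00942237]), np.float64(1.505565591629965))
[644.18209022 260.95780642  94.04979505] 23.5667
```

View pics/p3.png

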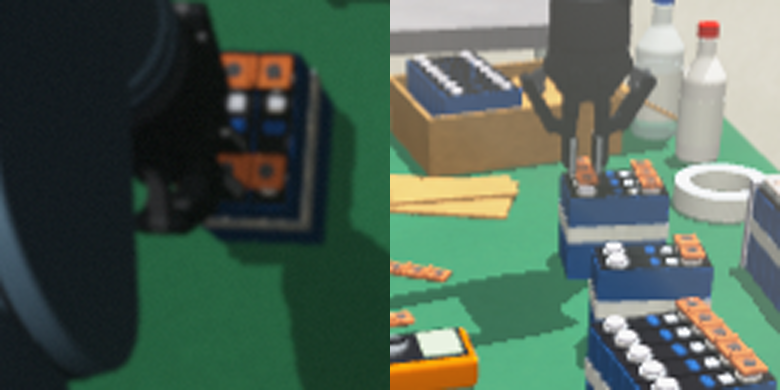

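The view shows bar 3 held level above group 3's bare row, with its end window at top px (174,117). I'll compare that with the terminal position and lower it.

Run:
```python
from job import *
r=R[3]; end=r[0]-24*np.array([np.cos(r[1]),np.sin(r[1])])
w=ray(c0,(174.3,117.3),106)[0,:2]; print("window",w,"terminal",end,"diff",w-end)
if np.abs(w-end).max()<5: down(r[0])
move_ptp([500,200,150],q(1.2))
move_ptp([450,200,200],q(0.5))
for n,(x,y) in(("top",(85,60)),("side",(290,70))):
    c=read_camera(n); np.savez(n+"3.npz",**c)
for b in bars(dict(np.load("top3.npz")),100): print(*b)
for b in bars(dict(np.load("side3.npz")),100): print("s",*b)
c=np.load("top3.npz")["color"]; cv2.imwrite("pics/p4.png",cv2.resize(c[60:260,100:420,::-1],None,fx=2.4,fy=2.4)); print(get_t())
```

```text
window [639.75438472 233.86255714] terminal [641.44323447 237.06046485] diff [-1.68884975 -3.19790771]
contact dz -1.0 [-4.3 -0.5  8.3] [643.2 261.   86.9]
t 26.5583
[225. 232.] [433.4 144. ] [38. 18.] 0.212
[167. 230.] [443.2 246. ] [56.3 18.3] -0.486
[389. 235.] [ 422.3 -144.8] [103.2  18.3] -0.362
[277. 228.] [438.6  52.4] [113.7  56.8] 0.086
[161. 117.] [642.7 260.4] [67.7 20.9] 1.511
[461. 101.] [ 665.5 -287.7] [92.5 21.6] 1.405
[345.  96.] [676.2 -75. ] [116.4  21.4] -1.42
[260.  85.] [699.6  81.2] [44.3 21.1] 1.482
[163.  83.] [706.4 258.2] [67.9 22.1] 1.516
s [293. 249.] [ 423.5 -279.7] [93.6 21.4] -0.363
s [431. 241.] [ 665.3 -289.9] [94.2 21.9] 1.406
s [292. 194.] [438.6 -89.9] [105.  82.] -0.015
s [400. 182.] [677.  -75.9] [120.1  23. ] -1.422
s [295. 160.] [454.4  70.1] [75.3 25.1] -0.478
s [ 30. 152.] [-311.6  301. ] [730.2  24.9] -0.994
s [132. 107.] [-99.3 608.8] [252.8  31.8] -1.243
s [333. 109.] [616.1 451.8] [462.3 303.5] -1.418
s [251.  57.] [ 282.6 1537.6] [1032.3  275.3] 1.553
s [37. 66.] [-1002.9  1657.4] [2139.1  302.1] -1.127
28.0583
```

View pics/p4.png

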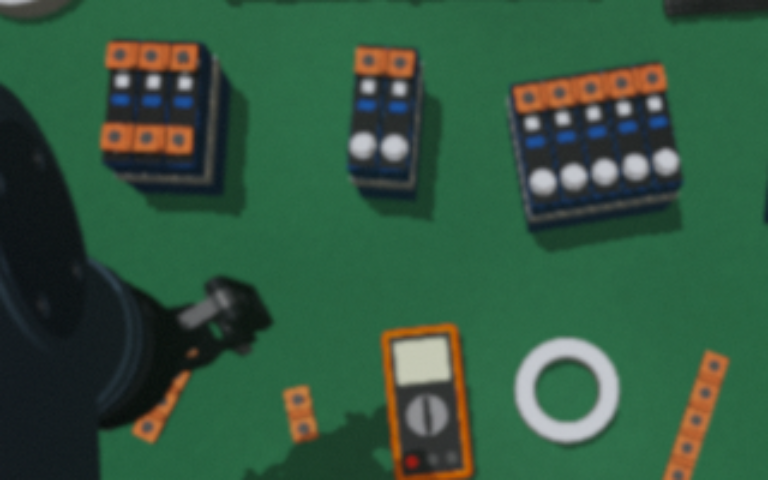

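Bar 3 lies on its row within about 1 mm, measured at (642.7,260.4) against (643.0,261.0). I'll do the other three the same way.

Run:
```python
import job
from job import *
job.ZG=-8.2
for n in(4,2,5):
    xy,a=pose(n); pick(n,xy,a)
    if not .15<get_finger_gap()<.3: print("bad grasp"); break
    place(n,a)
move_ptp([400,-100,250],q(1.5)); move_ptp([330,-330,250],q(0.3))
c=read_camera("top"); np.savez("top4.npz",**c)
for b in bars(c,100): 
    if b[1][0]>560: print(*b)
for n in R: print(n,R[n][0].round(1),round(R[n][1],3))
print(get_t())
cv2.imwrite("pics/p5.png",cv2.resize(c["color"][60:300,130:500,::-1],None,fx=2.1,fy=2.1))
cv2.imwrite("pics/s5.png",read_camera("side")["color"][:,:,::-1])
```

```text
4 gap mm 17.361321861495746 F [-0.7  0.1  6.2] pos [462.6 269.2  -7.7] grip 58.624067902565
lifted gap 16.775443059776705 t 31.675
contact dz -1.0 [-2.6  2.5  8.8] [ 602.3 -277.5   87.3]
t 37.2333
2 gap mm 17.10074133733685 F [-2.  -0.2  6. ] pos [438.7 161.2  -7.7] grip 58.504008650779724
lifted gap 17.095807243969453 t 41.5583
contact dz 0.0 [-1.3 -0.4  4.2] [635.3  87.3  87.4]
t 46.125
5 gap mm 16.87212705443932 F [-1.8  0.1  4.9] pos [ 426.5 -163.5   -7.7] grip 58.50770831108093
lifted gap 16.821480769915976 t 49.9833
contact dz 0.0 [-1.5 -0.5  4.2] [612.9 -84.2  87.4]
t 54.475
[458. 134.] [ 602.1 -277.9] [91.9 20.6] 1.413
[352. 130.] [612.3 -84.7] [116.3  20.7] -1.417
[257. 120.] [635.1  86.8] [43.4 20.5] 1.554
[161. 117.] [642.7 260.3] [67.6 20.6] 1.507
[  5. 153.] [590.6 536.3] [174.6  21.5] 0.067
[461. 101.] [ 665.5 -287.7] [92.5 20.8] 1.415
[345.  96.] [676.4 -75.1] [116.1  21. ] -1.42
[260.  85.] [699.3  81.4] [44.3 20.3] 1.476
[163.  83.] [705.8 258.3] [67.6 21. ] 1.553
3 [643. 261.] 1.506
2 [635.2  87.3] 1.502
5 [612.7 -84.2] 1.721
4 [ 602.2 -277.4] 1.409
58.1083
```

View pics/p5.png

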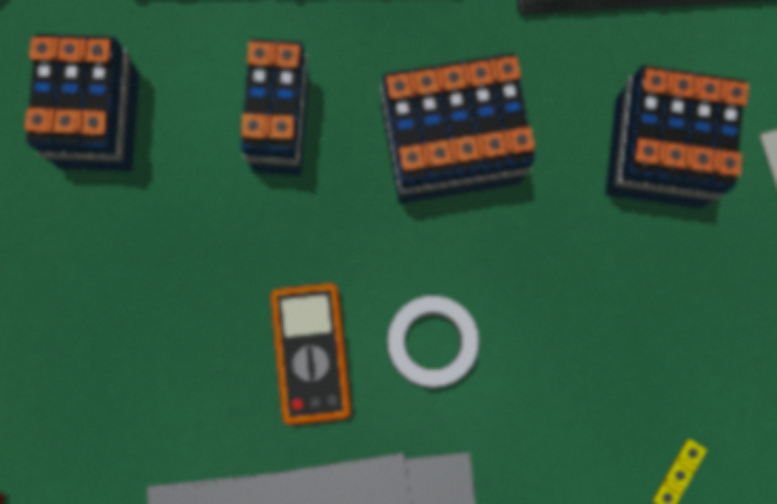

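All four bars lie on their rows within 1 mm, and the meter, tape and yellow bar haven't moved.

```bash
python3 -c "
from workcell import *
print(sign_off(),get_t())"
```

```text
the job is handed in; nothing more can be done
the job is handed in; nothing more can be done
```

The job is handed in at about 58 s: all four busbars lie on their matching bare rows, each measured within about 1 mm of the row's middle before sign-off, with the tape roll, meter and yellow bar left where they were; no verdict came back.

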